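# Move the staining bath from warming to stirring

## Task

Press the long bar button fully down and let it go to stop the warming plate, then slide the steel pan by its handle, without lifting it, from the square mark to inside the round mark. Gently put the lid on the pan, and only then press the round button fully down and let it go to start the stirring. Leave everything else on the bench where it is.

Things in the scene. Friction and masses are not known exactly. Their poses are not given: they have to be found in the camera images.
- hotplate: low white twin plate with a flat grey top, fixed, 190 (x) x 340 (y) x 40 mm high; origin under its centre; the two marked places lie side by side on its top along its y axis, 170 mm apart
- square_place: square outline mark, 140 mm across, flat on the plate's top (the warming place, where the pan stands at the start); origin at its centre, on the plate's top; may be the left or the right place
- round_place: round outline mark, 142 mm across, with a dot in its centre, flat on the plate's top (the stirring place); origin at its centre, on the plate's top
- pan: open round steel pan, 110 mm across outside, 102 mm inside, rim 60 mm above its underside, about 0.45 kg; origin at the centre of its underside; a straight metal handle sticks out along its +x, 55 to 143 mm from its axis
- pan_handle (a point): grip point on the handle, 105 mm from the pan's axis; the handle is 18 mm wide, 12 mm tall, its middle 44 mm above the pan's underside; the handle runs along the pan's x axis
- lid: round steel lid, 114 mm across, about 0.22 kg, lying flat on the bench right way up; a step 88 mm across and 8 mm deep under it fits into the pan with 7 mm play all round; origin at the centre of the step's underside. When on the pan this origin is 52 mm above the pan's underside
- lid_knob (a point): on the lid's axis, 35 mm above the lid's origin, in its round black knob (28 mm across, from 21 to 45 mm above the lid's origin; the lid's upper face is at 13 mm)
- control_box: white control box, fixed, 115 (x) x 155 (y) x 60 mm high; origin under its centre; two white buttons on its top, 76 mm apart along its y axis, the round one at its +y and the bar at its -y. It stands to one side of the plate and the lid to the other, either way round
- start_button_top (a point): centre of the top of the round button (40 mm across); 78 mm above the bench when up
- start_button (a joint): travel of the round button in m: 0 up, 0.008 fully down; takes about 5 N
- stop_bar_top (a point): centre of the top of the bar button (66 mm along the box's x, 26 mm along its y); 80 mm above the bench when up
- stop_bar (a joint): travel of the bar button in m: 0 up, 0.008 fully down; takes about 5 N
- mouse: bystander: black computer mouse, 105 x 60 x 26 mm; origin at the centre of its underside
- petri_dishes: bystander: closed clear petri dish, 92 mm across, 30 mm tall; origin at the centre of its underside
- beaker: bystander: empty glass beaker, 68 mm across, 90 mm tall; origin at the centre of its underside
- slide_box: bystander: closed slide box, 77 x 172 x 35 mm, its long side along its y; origin at the centre of its underside
- tip_rack: bystander: grey rack of pipette tips, 85 x 125 x 58 mm; origin at the centre of its underside
- dropper_bottle: bystander: amber bottle with black cap, 48 mm across, 100 mm tall; origin at the centre of its underside
- slide_folder: bystander: flat cardboard slide folder, 80 x 150 x 11 mm; origin at the centre of its underside
Not all that is in view belongs to the job. Leave any orange look-alike of the pan alone.

How it is judged:
By the outcome, as a careful person would: the job done as asked, in the order asked, and still so for the second after the job is handed in, with the robot touching nothing.
It also fails if it takes over 72 s, if anything falls off the work surface, if the arm or the gripper's body presses on something with over 40 N, if the wrist force passes 120 N, or if a joint passes its speed limit or range.

## Robot

A 6-joint arm with a two-finger parallel gripper is mounted at the origin on the work surface. World frame = base frame: x ahead of the robot, y to its left, z up, the work surface at z = 0. Lengths are in m, angles in rad, forces in N, time in s.
With the tool pointing down it reaches from about 0.35 to 0.775 m from the base axis. Payload 7.3 kg.
Tool frame: the origin (TCP) lies on the front face of the gripper's body, between the roots of the fingers; the fingertips stand ahead of it and the grasp point (between the pads) lies 47 mm ahead of it (finger_overhang is the z of the fingertips in the tool frame, in m); z points along the fingers, y is the line along which they close (so a half turn about z gives the same grasp; the last joint's range is limited). The gripper opens to 92 mm and grips with 3 to 60 N. Pads are 19 mm wide; open, the fingers measure 130 mm over their backs; the gripper's body (75 mm by 190 mm) begins 47 mm behind the grasp point.
Start: joints at [-1.253, 0.342, 1.524, -0, 1.275, -0.146], TCP at [0.235, -0.47, 0.292] pointing down, gripper open.
Joint ranges: [-2.53, 2.53], [-0.77, 2.02], [0.04, 2.7], [-1, 4.14], [0.28, 2.66], [-3.11, 3.11]. Speed limits (rad/s): [2.57, 2.57, 3.14, 3.14, 3.14, 3.14].

## Interface

Orientations are given as [roll, pitch, yaw] about the fixed x, y, z axes, in that order (R = Rz(yaw) Ry(pitch) Rx(roll)).
In Python, from cell import * gives the robot as it stands. The module is installed in compiled form; this text tells all that it offers.
- The arm moves only by the tool arm_command, never from a script. Its argument "series" is a list of rows, each an object of numbers: "x", "y", "z": the shift along the tool's x, y, z in mm; "rx", "ry", "rz": the turn, a rotation vector about the tool's x, y, z in degrees. A call has 1 to 20 rows; each row is the pose to reach, as a shift and turn from the pose commanded when the call began, along the tool's axes at that moment; what a row does not reach only later rows make up. A row lasts 1/10 s, in which the tool goes at most 50 mm and 8.59 degrees, less where a joint would pass 70% of its speed; a pose out of reach is approached as far as the arm can. A call with a gripper value outside its range is refused whole. "hand" is the finger opening in mm, from 0 to 91.8, set as the call begins (left out, the last holds). The fingers move at their own pace and stop on an object; "squeeze" is the grip in N (left out, the last holds). Time passes only in rows, so rows that repeat a pose let the fingers close. It gives the time, the measured TCP pose, the force, the opening and the grip force at its end, in the units of the state.
- observe(): the state, without advancing time (a new reading comes with each control period).
- read_camera(name): name is "scene" or "top" or "wrist"; returns a dict with "pixels" (400x640x3 uint8, blue, green, red), "K" (3x3 intrinsics, pixels), "k1" (the pictures are not rectified: a ray, as slopes to the right and down, at radius r is drawn at 1 + k1 r^2 times it, then the intrinsics apply), "rvec" (rotation vector, rad) and "tvec" (3), from world to camera coordinates, as OpenCV has them. Camera axes: x right, y down, z forward; pixel columns grow to the right and rows downward; lengths in m; the calibration is good to about 2 mm. A picture is of the moment at which its call begins. There is no depth.
- hand_in(): hands the job in; it is judged then, once.
Trained networks look in a picture, given as the dict that the camera call returned (one of the last four; its "shot" number tells which), for a name from the list of things; names that differ only in an ending like _2 or _b are one class to them, and where a whole thing is asked for, a point or a joint stands for the part that bears it (a point fixed in the world has none). Each returns a list of dicts, best first, with "confidence" (0 to 1); they miss things now and then, are a little off and sometimes report something else, mostly with a low value. They report only what shows in the picture. A call takes as long as a camera call. They do not tell look-alikes from the thing itself.
- boxes_of(picture, query): "point" ([x, y, z] in m, in world coordinates, good to about 4 mm: the middle of the surface that is visible of it).
- trace(picture, query): "pixels" (400x640 bool, what is visible of it).
- mark_of(picture, query): "point" ([x, y, z] in m, in world coordinates, good to about 4 mm: a listed point, or the origin of a listed thing).
The state is a dict: "time": time; "qpos": joint angles; "qvel": joint speeds; "joint_efforts": joint torques, N m; "tool_pos": TCP position; "tool_rot": TCP orientation; "contact_force": force on the tool from outside, world axes, zero at the start; "torque": the same for the moment, N m; "opening": finger opening in m; "grip_force": force on a finger pad.
Only numpy, scipy, OpenCV 4.12 (cv2) and the standard library are available. Lean on these libraries where they do the work, as an engineer would, in place of code of your own. Each camera call takes 0.05 s, during which the arm holds its last target. There are 200 camera calls.

## Working session

There is one attempt and no reset: what is moved stays moved. The work goes in short steps, Python scripts to look and compute and a tool call to move; the robot and the scene stay as the last step left them, time stands still between calls to the robot, and variables do not carry over. Pictures are saved under pics/ and viewed, at most 10 in all, crops included, and the job is handed in when it is done.

Besides the shell and the picture viewer there is one more tool, called after "Call:" as name(argument=value, ...) on one line, values as JSON. arm_command: Moves the arm, as the interface text tells. Its arguments: {"type":"object","properties":{"series":{"type":"array"},"hand":{"type":"number"},"squeeze":{"type":"number"}},"required":["series"]}

```bash
mkdir -p pics; cat > h.py <<'E'
from cell import *
import numpy as np, cv2
from scipy.spatial.transform import Rotation as R
def P(pic,X):
    Xc=R.from_rotvec(np.ravel(pic["rvec"])).apply(np.atleast_2d(X))+np.ravel(pic["tvec"])
    s=Xc[:,:2]/Xc[:,2:]; r2=(s**2).sum(1,keepdims=True); s=s*(1+pic["k1"]*r2)
    return s@np.array(pic["K"])[:2,:2].T+np.array(pic["K"])[:2,2]
def ray(pic,uv):
    K=np.array(pic["K"]); d=(np.atleast_2d(uv)-K[:2,2])/[K[0,0],K[1,1]]; s=d.copy()
    for _ in range(20): s=d/(1+pic["k1"]*(s**2).sum(1,keepdims=True))
    r=R.from_rotvec(np.ravel(pic["rvec"])); c=-r.inv().apply(np.ravel(pic["tvec"]))
    return c, r.inv().apply(np.c_[s,np.ones(len(s))])
def onz(pic,uv,z):
    c,d=ray(pic,uv); return c+d*((z-c[2])/d[:,2:])
def tri(p1,u1,p2,u2):
    A=np.zeros((3,3));b=np.zeros(3)
    for p,u in((p1,u1),(p2,u2)):
        c,d=ray(p,u);d=d[0]/np.linalg.norm(d[0]);M=np.eye(3)-np.outer(d,d);A+=M;b+=M@c
    return np.linalg.solve(A,b)
E
python3 - <<'E'
from h import *
s=observe(); print({k:np.round(v,3).tolist() for k,v in s.items()})
for n in("top","scene"):
    p=read_camera(n); cv2.imwrite(f"pics/{n}0.png",p["pixels"])
    for q in "hotplate square_place round_place pan pan_handle lid lid_knob control_box start_button_top stop_bar_top mouse petri_dishes beaker slide_box tip_rack dropper_bottle slide_folder".split():
        m=mark_of(p,q); print(n,q,[(np.round(a["point"],3).tolist(),round(float(a["confidence"]),2),P(p,a["point"])[0].round().tolist()) for a in m[:3]])
print(finger_overhang if 'finger_overhang' in globals() else '')
E
```

```text
{'time': 0.0, 'qpos': [-1.253, 0.343, 1.525, -0.0, 1.275, -0.146], 'qvel': [0.001, 0.0, 0.0, 0.001, -0.001, -0.0], 'joint_efforts': [-0.0, -43.124, -24.422, 0.072, 0.056, -0.0], 'tool_pos': [0.235, -0.469, 0.292], 'tool_rot': [-3.14, -0.0, 0.464], 'contact_force': [-0.116, 0.051, -0.022], 'torque': [0.011, 0.021, 0.023], 'grip_force': 0.0, 'opening': 0.092}
top hotplate [([0.573, -0.006, 0.002], 0.72, [294.0, 186.0])]
top square_place []
top round_place []
top pan [([0.217, -0.406, -0.002], 0.86, [419.0, 301.0]), ([0.572, -0.091, 0.038], 0.8, [321.0, 185.0]), ([0.419, -0.608, 0.002], 0.79, [481.0, 238.0])]
top pan_handle [([0.318, -0.569, 0.045], 0.95, [475.0, 269.0]), ([0.282, -0.331, 0.047], 0.73, [398.0, 279.0]), ([0.467, -0.103, 0.085], 0.71, [324.0, 216.0])]
top lid [([0.514, -0.378, 0.002], 0.62, [409.0, 207.0])]
top lid_knob [([0.509, -0.374, 0.036], 0.58, [410.0, 206.0])]
top control_box [([0.541, 0.344, -0.001], 0.58, [185.0, 194.0])]
top start_button_top [([0.526, 0.388, 0.085], 0.7, [161.0, 192.0]), ([0.541, 0.346, -0.004], 0.59, [184.0, 194.0])]
top stop_bar_top [([0.548,
[... 1732 characters left out ...]
147.0])]
scene mouse [([0.365, -0.173, -0.0], 0.91, [271.0, 207.0])]
scene petri_dishes [([0.699, -0.368, -0.002], 0.79, [290.0, 319.0])]
scene beaker [([0.694, 0.378, 0.001], 0.6, [458.0, 178.0]), ([0.786, -0.015, 0.001], 0.23, [403.0, 263.0])]
scene slide_box [([0.788, -0.013, 0.0], 0.94, [403.0, 263.0]), ([0.568, -0.089, 0.036], 0.22, [333.0, 225.0])]
scene tip_rack [([0.772, 0.22, 0.0], 0.93, [448.0, 217.0])]
scene dropper_bottle [([0.76, -0.212, -0.002], 0.71, [348.0, 299.0]), ([0.57, -0.005, -0.001], 0.38, [353.0, 217.0]), ([0.526, 0.382, 0.089], 0.24, [425.0, 133.0])]
scene slide_folder [([0.361, 0.157, 0.0], 0.59, [344.0, 157.0]), ([0.575, 0.075, 0.042], 0.45, [373.0, 196.0])]
0.0655
```

View pics/top0.png

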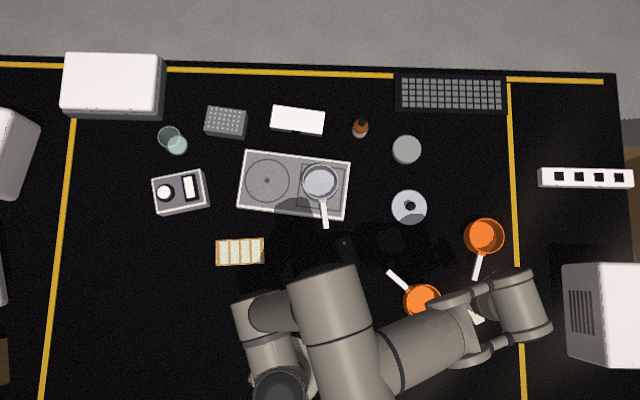

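View pics/scene0.png

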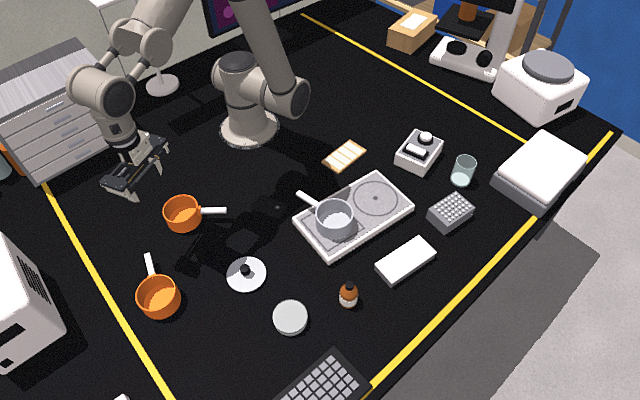

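```bash
python3 - <<'E'
from h import *
a=cv2.imread("pics/top0.png")[130:330,130:500]; b=cv2.imread("pics/scene0.png")[110:330,130:480]
a=cv2.resize(a,None,fx=1.6,fy=1.6,interpolation=3);b=cv2.resize(b,None,fx=1.2,fy=1.2)
cv2.imwrite("pics/crop0.png",cv2.vconcat([a,cv2.copyMakeBorder(b,0,0,0,a.shape[1]-b.shape[1],0)]))
E
```

```text
(no output)
```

View pics/crop0.png

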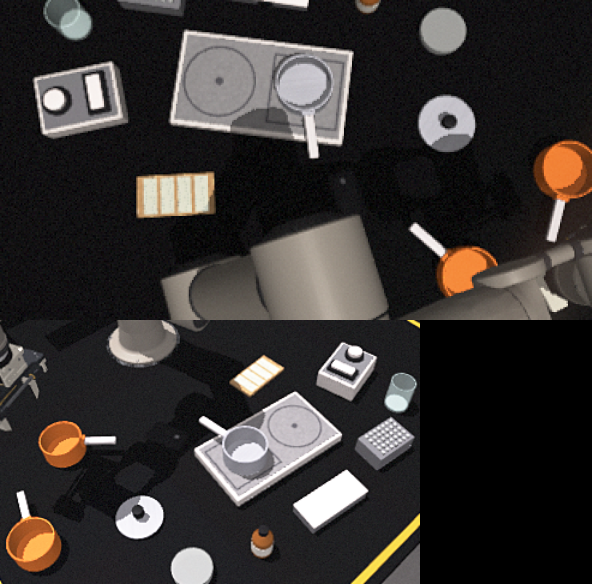

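Top view: the steel pan stands on the right (square) place at (321,185), with the round mark at (267,181). The lid is at (409,207) and the control box at (180,192), bar on the right. The folder is at (240,251), and the dark mouse near (345,245).

Pan candidates are orange (421,300), orange (484,236) and steel (320,183). The steel one on the square mark fits, and the crop confirms it. Next I'll look at the lid and plate from the wrist camera on the way to the box.

```bash
cat >> h.py <<'E'
def go(pos,yaw,frm=None):
    """rows values from current (or given pos,yaw) to tcp pos,yaw pointing down"""
    s=observe()
    M=R.from_euler('xyz',s["tool_rot"]) if frm is None else R.from_euler('xyz',[np.pi,0,frm[1]])
    p=np.array(s["tool_pos"]) if frm is None else np.array(frm[0])
    d=M.inv().apply(np.array(pos)-p)*1000
    w=(M.inv()*R.from_euler('xyz',[np.pi,0,yaw])).as_rotvec(degrees=True)
    print("go",np.round(d,1).tolist(),np.round(w,2).tolist())
E
python3 -c "
from h import *
go([.46,-.36,.30],.12)
go([.50,-.03,.30],.12,([.46,-.36,.30],.12))
go([.50,.32,.30],.12,([.50,-.03,.30],.12))"
```

```text
go [250.3, 2.7, -7.8] [0.0, -0.0, 19.7]
go [79.2, -322.8, -0.0] [0.0, 0.0, 0.0]
go [41.9, -347.5, -0.0] [0.0, 0.0, 0.0]
```

Call:
arm_command(series=[{"x": 250,"y": 3,"z": -8,"rz": 19.7},{"x": 250,"y": 3,"z": -8,"rz": 19.7},{"x": 250,"y": 3,"z": -8,"rz": 19.7},{"x": 250,"y": 3,"z": -8,"rz": 19.7},{"x": 250,"y": 3,"z": -8,"rz": 19.7},{"x": 250,"y": 3,"z": -8,"rz": 19.7},{"x": 250,"y": 3,"z": -8,"rz": 19.7},{"x": 250,"y": 3,"z": -8,"rz": 19.7},{"x": 250,"y": 3,"z": -8,"rz": 19.7}], hand=0)

```text
invalid input
```

```bash
python3 - <<'E'
from h import *
s=observe(); print(s["time"],s["tool_pos"],s["tool_rot"],s["qvel"],s["opening"])
p=read_camera("wrist"); cv2.imwrite("pics/w1.png",p["pixels"])
for q in("lid","lid_knob","mouse","pan","pan_handle"):
    print(q,[(np.round(a["point"],3).tolist(),round(float(a["confidence"]),2)) for a in mark_of(p,q)[:2]])
go([.50,-.03,.30],.12)
E
```

```text
1.8 [ 0.23488134 -0.46954101  0.29223868] [ 3.14151129e+00 -1.36765121e-05  4.63760293e-01] [-4.30223330e-04  1.56812497e-03 -5.07858903e-04 -9.30280419e-05
 -1.41758032e-03 -1.91627441e-03] 0.09167027239398219
lid []
lid_knob []
mouse []
pan [([0.214, -0.404, 0.001], 0.88), ([0.42, -0.606, 0.002], 0.55)]
pan_handle [([0.322, -0.575, 0.044], 0.8), ([0.285, -0.329, 0.043], 0.66)]
go [433.7, -274.5, -7.8] [0.01, 0.0, 19.7]
```

View pics/w1.png

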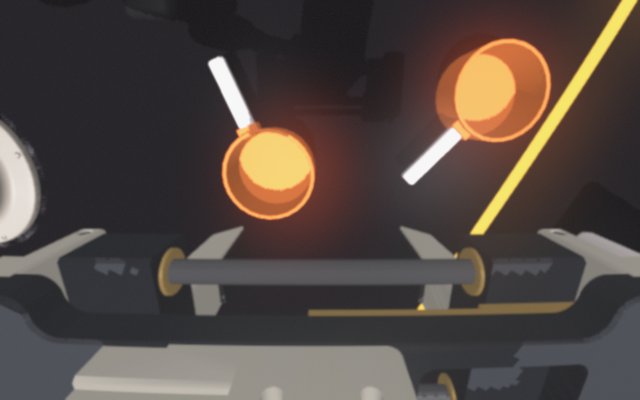

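The wrist view shows the two orange pans at (268,172) and (495,90). The move was refused, so I'm retrying with every key given.

Call:
arm_command(series=[{"x": 250,"y": 3,"z": -8,"rx": 0,"ry": 0,"rz": 19.7},{"x": 250,"y": 3,"z": -8,"rx": 0,"ry": 0,"rz": 19.7},{"x": 250,"y": 3,"z": -8,"rx": 0,"ry": 0,"rz": 19.7},{"x": 250,"y": 3,"z": -8,"rx": 0,"ry": 0,"rz": 19.7},{"x": 250,"y": 3,"z": -8,"rx": 0,"ry": 0,"rz": 19.7},{"x": 250,"y": 3,"z": -8,"rx": 0,"ry": 0,"rz": 19.7},{"x": 250,"y": 3,"z": -8,"rx": 0,"ry": 0,"rz": 19.7},{"x": 250,"y": 3,"z": -8,"rx": 0,"ry": 0,"rz": 19.7}], hand=0, squeeze=20)

```text
time: 2.9
tool_pos: [0.459, -0.3608, 0.3]
tool_rot: [-3.142, 0.001, 0.12]
contact_force: [0.0, 0.3, -0.1]
opening: 0.0321
grip_force: 0.0
```

```bash
python3 - <<'E'
from h import *
p=read_camera("wrist"); cv2.imwrite("pics/w2.png",p["pixels"])
for q in("lid","lid_knob"):
    print(q,[(np.round(a["point"],3).tolist(),round(float(a["confidence"]),2),P(p,a["point"])[0].round(1).tolist()) for a in mark_of(p,q)[:2]])
c,d=ray(p,[[320,200]]);print(c,d)
go([.47,-.02,.30],.12)
E
```

```text
lid [([0.515, -0.373, -0.0], 0.68, [334.0, 134.1])]
lid_knob [([0.512, -0.376, 0.034], 0.94, [336.6, 138.1])]
[ 0.53162651 -0.35350654  0.39246441] [[-0.2782261  -0.02870747 -0.96011425]]
go [51.6, -337.7, 0.3] [0.01, 0.02, -0.13]
```

Call:
arm_command(series=[{"x": 52,"y": -338,"z": 0,"rx": 0,"ry": 0,"rz": 0},{"x": 52,"y": -338,"z": 0,"rx": 0,"ry": 0,"rz": 0},{"x": 52,"y": -338,"z": 0,"rx": 0,"ry": 0,"rz": 0},{"x": 52,"y": -338,"z": 0,"rx": 0,"ry": 0,"rz": 0},{"x": 52,"y": -338,"z": 0,"rx": 0,"ry": 0,"rz": 0},{"x": 52,"y": -338,"z": 0,"rx": 0,"ry": 0,"rz": 0},{"x": 52,"y": -338,"z": 0,"rx": 0,"ry": 0,"rz": 0},{"x": 52,"y": -338,"z": 0,"rx": 0,"ry": 0,"rz": 0},{"x": 52,"y": -338,"z": 0,"rx": 0,"ry": 0,"rz": 0}])

```text
time: 3.95
tool_pos: [0.4707, -0.0189, 0.3005]
tool_rot: [3.141, -0.0, 0.121]
contact_force: [0.0, -0.5, 1.1]
opening: 0.0003
grip_force: 0.0
```

```bash
python3 - <<'E'
from h import *
s=observe(); print(s["time"],s["tool_pos"],s["tool_rot"])
p=read_camera("wrist"); cv2.imwrite("pics/w3.png",p["pixels"])
for q in("pan","pan_handle","round_place","square_place","hotplate"):
    print(q,[(np.round(a["point"],3).tolist(),round(float(a["confidence"]),2),P(p,a["point"])[0].round(1).tolist()) for a in mark_of(p,q)[:2]])
np.savez("w3.npz",**{k:p[k] for k in("K","k1","rvec","tvec")})
go([.50,.32,.25],.23)
E
```

```text
3.95 [ 0.47074012 -0.01889011  0.3004887 ] [ 3.14077783e+00 -4.43519693e-04  1.20855940e-01]
pan [([0.568, -0.085, 0.044], 0.74, [384.3, 107.2])]
pan_handle [([0.465, -0.104, 0.082], 0.57, [390.9, 198.7]), ([0.283, -0.328, 0.043], 0.56, [503.7, 320.7])]
round_place [([0.584, 0.08, 0.043], 0.91, [247.6, 75.7]), ([0.514, -0.377, -0.004], 0.15, [561.2, 172.8])]
square_place []
hotplate [([0.575, -0.007, -0.002], 0.55, [320.6, 95.9]), ([0.702, -0.367, -0.001], 0.24, [599.6, 35.3])]
go [68.7, -334.2, 50.1] [0.01, 0.01, -6.44]
```

View pics/w3.png

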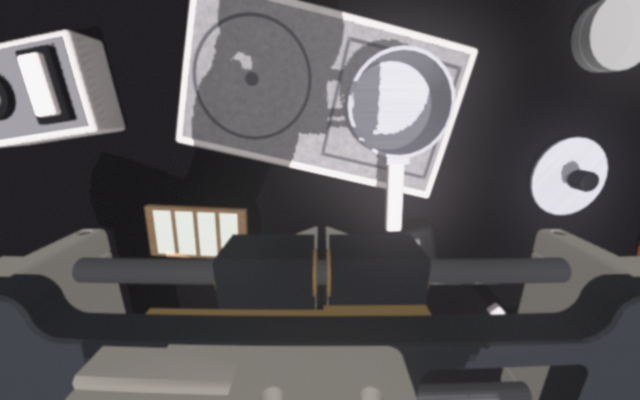

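The wrist view shows the round mark's dot at (251,78), the steel pan at (399,102) with its handle running from (399,158) to (394,228), and the bar at (41,83).

```bash
python3 - <<'E'
from h import *
w=dict(np.load("w3.npz")); t=read_camera("top"); sc=read_camera("scene")
print("dot",onz(w,[[251,78]],.04), onz(t,[[266.5,180.8]],.04),tri(w,[[251,78]],t,[[266.5,180.8]]),tri(w,[[251,78]],sc,[[375.5,197.8]]))
h=onz(w,[[399.5,162],[394,226]],.090); print("handle",h,np.arctan2(*(h[0]-h[1])[[1,0]]))
print("rim", onz(w,[[400,101]],.10))
print("bar",onz(w,[[41,83]],.08),onz(t,[[190,187]],.08),tri(w,[[41,83]],t,[[190,187]]))
img=cv2.imread("pics/w3.png"); 
for q in("pan_handle",):
    for n,p in(("t",t),("s",sc)):
        print(n,[(np.round(a["point"],3).tolist(),round(float(a["confidence"]),2)) for a in mark_of(p,q)[:3]])
E
```

```text
dot [[0.58176295 0.07706763 0.04      ]] [[0.57997049 0.07905913 0.04      ]] [0.58335284 0.08076228 0.02515908] [0.58239238 0.07814902 0.03867929]
handle [[ 0.50959401 -0.10263922  0.09      ]
 [ 0.43466212 -0.11097948  0.09      ]] 0.11084824884981469
rim [[ 0.57155572 -0.08831221  0.1       ]]
bar [[0.5492225  0.29929236 0.08      ]] [[0.54597685 0.30470985 0.08      ]] [0.54859895 0.30744643 0.07135354]
t [([0.282, -0.329, 0.043], 0.86), ([0.316, -0.57, 0.048], 0.78), ([0.47, -0.103, 0.084], 0.72)]
s [([0.322, -0.577, 0.043], 0.91), ([0.468, -0.104, 0.086], 0.74), ([0.286, -0.324, 0.043], 0.72)]
```

Call:
arm_command(series=[{"x": 69,"y": -334,"z": 50,"rx": 0,"ry": 0,"rz": -6.4},{"x": 69,"y": -334,"z": 50,"rx": 0,"ry": 0,"rz": -6.4},{"x": 69,"y": -334,"z": 50,"rx": 0,"ry": 0,"rz": -6.4},{"x": 69,"y": -334,"z": 50,"rx": 0,"ry": 0,"rz": -6.4},{"x": 69,"y": -334,"z": 50,"rx": 0,"ry": 0,"rz": -6.4},{"x": 69,"y": -334,"z": 50,"rx": 0,"ry": 0,"rz": -6.4},{"x": 69,"y": -334,"z": 50,"rx": 0,"ry": 0,"rz": -6.4},{"x": 69,"y": -334,"z": 50,"rx": 0,"ry": 0,"rz": -6.4},{"x": 69,"y": -334,"z": 50,"rx": 0,"ry": 0,"rz": -6.4}])

```text
time: 5.35
tool_pos: [0.4991, 0.322, 0.2494]
tool_rot: [3.141, 0.001, 0.234]
contact_force: [0.5, 0.0, -0.2]
opening: 0.0
grip_force: 0.0
```

```bash
python3 - <<'E'
from h import *
s=observe(); print(s["time"],s["tool_pos"],s["tool_rot"])
p=read_camera("wrist"); cv2.imwrite("pics/w4.png",p["pixels"])
for q in("stop_bar_top","start_button_top"):
    print(q,[(np.round(a["point"],4).tolist(),round(float(a["confidence"]),2),P(p,a["point"])[0].round(1).tolist()) for a in mark_of(p,q)[:2]])
np.savez("w4.npz",**{k:p[k] for k in("K","k1","rvec","tvec")})
go([.547,.31,.16],.23)
E
```

```text
5.35 [0.49912856 0.32197948 0.24941657] [3.14086031e+00 1.25280153e-03 2.33806114e-01]
stop_bar_top [([0.546, 0.3036, 0.0824], 0.7, [350.4, 154.5])]
start_button_top [([0.5317, 0.3863, 0.0815], 0.76, [260.7, 148.9])]
go [43.7, 20.6, 90.5] [0.02, -0.01, 0.02]
```

View pics/w4.png

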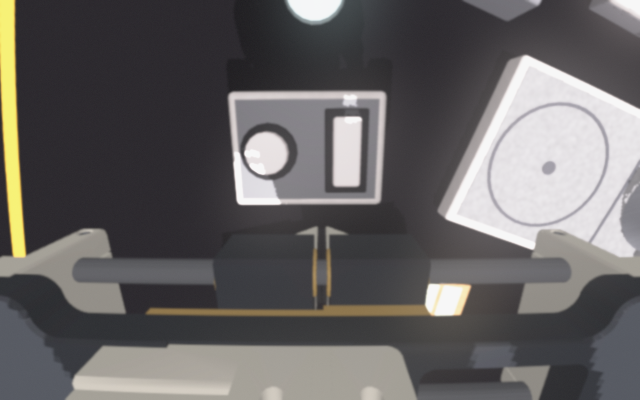

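The wrist view shows the bar at (347,152) and the round button at (267,153), both aligned with the tool.

```bash
python3 - <<'E'
from h import *
w=dict(np.load("w4.npz"))
b=onz(w,[[347,152]],.08)[0];s=onz(w,[[267,153]],.078)[0];print(b,s,np.linalg.norm(b-s),np.arctan2(-(s-b)[0],(s-b)[1]))
print("dot",onz(w,[[548.5,167.5]],.04),tri(w,[[548.5,167.5]],dict(np.load("w3.npz")),[[251,78]]))
go([b[0],b[1],.155],.23)
E
```

```text
[0.54731778 0.30703993 0.08      ] [0.52876013 0.38043667 0.078     ] 0.07573286827993411 0.2476500635363589
dot [[0.58101823 0.07604103 0.04      ]] [0.5813188  0.07683723 0.04097533]
go [43.3, 23.6, 95.5] [0.02, -0.01, 0.02]
```

Call:
arm_command(series=[{"x": 43,"y": 24,"z": 50,"rx": 0,"ry": 0,"rz": 0},{"x": 43,"y": 24,"z": 95,"rx": 0,"ry": 0,"rz": 0},{"x": 43,"y": 24,"z": 95,"rx": 0,"ry": 0,"rz": 0},{"x": 43,"y": 24,"z": 100,"rx": 0,"ry": 0,"rz": 0},{"x": 43,"y": 24,"z": 103,"rx": 0,"ry": 0,"rz": 0},{"x": 43,"y": 24,"z": 106,"rx": 0,"ry": 0,"rz": 0},{"x": 43,"y": 24,"z": 108,"rx": 0,"ry": 0,"rz": 0},{"x": 43,"y": 24,"z": 110,"rx": 0,"ry": 0,"rz": 0},{"x": 43,"y": 24,"z": 110,"rx": 0,"ry": 0,"rz": 0},{"x": 43,"y": 24,"z": 110,"rx": 0,"ry": 0,"rz": 0}])

```text
time: 6.5
tool_pos: [0.5474, 0.3083, 0.1411]
tool_rot: [-3.141, -0.002, 0.232]
contact_force: [1.5, 1.7, 3.0]
opening: 0.0006
grip_force: 1.7
```

Call:
arm_command(series=[{"x": 0,"y": 0,"z": 2,"rx": 0,"ry": 0,"rz": 0},{"x": 0,"y": 0,"z": 3,"rx": 0,"ry": 0,"rz": 0},{"x": 0,"y": 0,"z": 4,"rx": 0,"ry": 0,"rz": 0},{"x": 0,"y": 0,"z": 4,"rx": 0,"ry": 0,"rz": 0}])

```text
time: 6.9
tool_pos: [0.5474, 0.3082, 0.1378]
tool_rot: [-3.141, -0.002, 0.232]
contact_force: [0.2, 1.8, 12.0]
opening: 0.0005
grip_force: 6.0
```

Call:
arm_command(series=[{"x": 0,"y": 0,"z": 0.7,"rx": 0,"ry": 0,"rz": 0},{"x": 0,"y": 0,"z": 0.7,"rx": 0,"ry": 0,"rz": 0}])

```text
time: 7.1
tool_pos: [0.5474, 0.3083, 0.1378]
tool_rot: [-3.141, -0.003, 0.232]
contact_force: [-3.1, 0.7, 15.6]
opening: 0.0004
grip_force: 8.1
```

Call:
arm_command(series=[{"x": 0,"y": 0,"z": -10,"rx": 0,"ry": 0,"rz": 0},{"x": 0,"y": 0,"z": -50,"rx": 0,"ry": 0,"rz": 0},{"x": 0,"y": 0,"z": -90,"rx": 0,"ry": 0,"rz": 0},{"x": 0,"y": 0,"z": -90,"rx": 0,"ry": 0,"rz": 0}])

```text
time: 7.5
tool_pos: [0.5485, 0.3083, 0.2308]
tool_rot: [-3.141, -0.008, 0.232]
contact_force: [0.1, 0.2, 0.6]
opening: 0.0005
grip_force: 0.0
```

```bash
python3 - <<'E'
from h import *
t=read_camera("wrist")
go([.467,-.1035,.21],.115)
E
```

```text
go [-172.8, 381.9, 17.1] [-0.02, -0.21, 6.69]
```

Call:
arm_command(series=[{"x": -173,"y": 382,"z": 17,"rx": 0,"ry": 0,"rz": 6.7},{"x": -173,"y": 382,"z": 17,"rx": 0,"ry": 0,"rz": 6.7},{"x": -173,"y": 382,"z": 17,"rx": 0,"ry": 0,"rz": 6.7},{"x": -173,"y": 382,"z": 17,"rx": 0,"ry": 0,"rz": 6.7},{"x": -173,"y": 382,"z": 17,"rx": 0,"ry": 0,"rz": 6.7},{"x": -173,"y": 382,"z": 17,"rx": 0,"ry": 0,"rz": 6.7},{"x": -173,"y": 382,"z": 17,"rx": 0,"ry": 0,"rz": 6.7},{"x": -173,"y": 382,"z": 17,"rx": 0,"ry": 0,"rz": 6.7},{"x": -173,"y": 382,"z": 17,"rx": 0,"ry": 0,"rz": 6.7},{"x": -173,"y": 382,"z": 17,"rx": 0,"ry": 0,"rz": 6.7},{"x": -173,"y": 382,"z": 17,"rx": 0,"ry": 0,"rz": 6.7}], hand=60)

```text
time: 8.65
tool_pos: [0.4654, -0.1034, 0.2073]
tool_rot: [-3.14, 0.003, 0.113]
contact_force: [-0.7, -0.6, 0.5]
opening: 0.0602
grip_force: 0.0
```

```bash
python3 - <<'E'
from h import *
s=observe(); print(s["time"],s["tool_pos"],s["tool_rot"])
p=read_camera("wrist"); cv2.imwrite("pics/w5.png",p["pixels"])
for q in("pan","pan_handle"):
    print(q,[(np.round(a["point"],4).tolist(),round(float(a["confidence"]),2),P(p,a["point"])[0].round(1).tolist()) for a in mark_of(p,q)[:2]])
np.savez("w5.npz",**{k:p[k] for k in("K","k1","rvec","tvec")})
E
```

```text
8.65 [ 0.46539369 -0.1034375   0.20734694] [-3.13990883e+00  2.66795563e-03  1.13368533e-01]
pan [([0.5696, -0.0861, 0.0447], 0.66, [313.5, 80.3])]
pan_handle [([0.4658, -0.1017, 0.082], 0.71, [317.8, 210.1])]
```

View pics/w5.png

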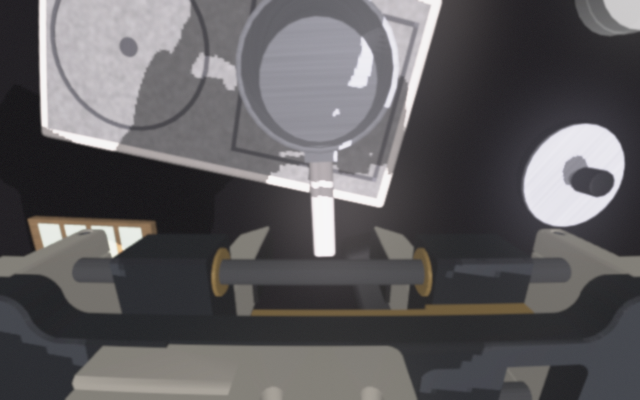

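The handle runs from (321,160) to (324,254), centred between the open fingers. The pan rim is centred near (317,73).

```bash
python3 - <<'E'
from h import *
w=dict(np.load("w5.npz"));v=dict(np.load("w3.npz"))
h=onz(w,[[321,162],[324,250]],.09);print(h,np.arctan2(*(h[0]-h[1])[[1,0]]))
print("end",tri(w,[[324,254]],v,[[394,231]]),"root",tri(w,[[320.5,158]],v,[[399.5,160]]))
print("rim",onz(w,[[236,78],[398,78]],.1).mean(0))
go([.467,-.104,.131],.115)
E
```

```text
[[ 0.50697495 -0.09976887  0.09      ]
 [ 0.4341722  -0.11049631  0.09      ]] 0.14629666095014926
end [ 0.42977607 -0.11134697  0.09075775] root [ 0.51224283 -0.09884792  0.10159324]
rim [ 0.5647676  -0.09052264  0.1       ]
go [0.8, 1.7, 77.1] [-0.04, 0.06, 0.08]
```

Call:
arm_command(series=[{"x": 1,"y": 3,"z": 40,"rx": 0,"ry": 0,"rz": -1.5},{"x": 1,"y": 3,"z": 65,"rx": 0,"ry": 0,"rz": -1.5},{"x": 1,"y": 3,"z": 77,"rx": 0,"ry": 0,"rz": -1.5},{"x": 1,"y": 3,"z": 77,"rx": 0,"ry": 0,"rz": -1.5},{"x": 1,"y": 3,"z": 77,"rx": 0,"ry": 0,"rz": -1.5}])

```text
time: 9.3
tool_pos: [0.4679, -0.1058, 0.1318]
tool_rot: [3.142, -0.0, 0.142]
contact_force: [-0.1, -0.8, 1.5]
opening: 0.0601
grip_force: 0.0
```

Call:
arm_command(series=[{"x": 0,"y": 0,"z": 0,"rx": 0,"ry": 0,"rz": 0},{"x": 0,"y": 0,"z": 0,"rx": 0,"ry": 0,"rz": 0},{"x": 0,"y": 0,"z": 0,"rx": 0,"ry": 0,"rz": 0},{"x": 0,"y": 0,"z": 0,"rx": 0,"ry": 0,"rz": 0},{"x": 0,"y": 0,"z": 0,"rx": 0,"ry": 0,"rz": 0},{"x": 0,"y": 0,"z": 0,"rx": 0,"ry": 0,"rz": 0},{"x": 0,"y": 0,"z": 0,"rx": 0,"ry": 0,"rz": 0},{"x": 0,"y": 0,"z": 0,"rx": 0,"ry": 0,"rz": 0}], hand=0, squeeze=20)

```text
time: 10.1
tool_pos: [0.4675, -0.1064, 0.1316]
tool_rot: [-3.141, 0.0, 0.141]
contact_force: [-1.1, 2.6, 3.2]
opening: 0.0178
grip_force: 19.9
```

```bash
python3 - <<'E'
from h import *
s=observe(); print(s["time"],s["tool_pos"],s["tool_rot"],s["opening"],s["contact_force"],s["torque"])
y=s["tool_rot"][2]; p=np.array(s["tool_pos"])
ax=p[:2]+.105*np.array([np.cos(y),np.sin(y)]); print("axis",ax)
go([p[0]+.5813-ax[0],p[1]+.0768-ax[1],p[2]],y)
E
```

```text
10.1 [ 0.46745766 -0.10643245  0.13159585] [-3.14143654e+00  1.63606658e-04  1.41214989e-01] 0.017828870645824425 [-1.10812791  2.59557094  3.20438181] [0.38797786 0.16853138 0.20855545]
axis [ 0.57141246 -0.09165411]
go [33.5, -165.4, 0.0] [-0.01, 0.01, -0.0]
```

Call:
arm_command(series=[{"x": 1,"y": -5,"z": 0,"rx": 0,"ry": 0,"rz": 0},{"x": 3,"y": -15,"z": 0,"rx": 0,"ry": 0,"rz": 0},{"x": 5,"y": -25,"z": 0,"rx": 0,"ry": 0,"rz": 0},{"x": 7,"y": -35,"z": 0,"rx": 0,"ry": 0,"rz": 0},{"x": 9,"y": -45,"z": 0,"rx": 0,"ry": 0,"rz": 0},{"x": 11,"y": -55,"z": 0,"rx": 0,"ry": 0,"rz": 0},{"x": 13,"y": -65,"z": 0,"rx": 0,"ry": 0,"rz": 0},{"x": 15,"y": -75,"z": 0,"rx": 0,"ry": 0,"rz": 0},{"x": 17,"y": -85,"z": 0,"rx": 0,"ry": 0,"rz": 0},{"x": 19,"y": -95,"z": 0,"rx": 0,"ry": 0,"rz": 0},{"x": 21,"y": -105,"z": 0,"rx": 0,"ry": 0,"rz": 0},{"x": 23,"y": -115,"z": 0,"rx": 0,"ry": 0,"rz": 0},{"x": 25,"y": -125,"z": 0,"rx": 0,"ry": 0,"rz": 0},{"x": 27,"y": -135,"z": 0,"rx": 0,"ry": 0,"rz": 0},{"x": 29,"y": -145,"z": 0,"rx": 0,"ry": 0,"rz": 0},{"x": 31,"y": -155,"z": 0,"rx": 0,"ry": 0,"rz": 0},{"x": 33,"y": -162,"z": 0,"rx": 0,"ry": 0,"rz": 0},{"x": 33.5,"y": -165.5,"z": 0,"rx": 0,"ry": 0,"rz": 0},{"x": 33.5,"y": -165.5,"z": 0,"rx": 0,"ry": 0,"rz": 0}])

```text
time: 12.0
tool_pos: [0.4775, 0.0628, 0.1315]
tool_rot: [-3.141, -0.0, 0.142]
contact_force: [0.4, 0.2, 4.1]
opening: 0.0179
grip_force: 20.0
```

```bash
python3 - <<'E'
from h import *
p=read_camera("wrist"); cv2.imwrite("pics/w6.png",p["pixels"])
np.savez("w6.npz",**{k:p[k] for k in("K","k1","rvec","tvec")})
for n in("top","scene"):
    q=read_camera(n); cv2.imwrite(f"pics/{n}6.png",q["pixels"])
    print([(np.round(a["point"],4).tolist(),round(float(a["confidence"]),2)) for a in mark_of(q,"pan")[:3]])
    c=P(q,[.5813,.0768,.04])[0].astype(int); 
    crop=cv2.resize(q["pixels"][c[1]-60:c[1]+60,c[0]-70:c[0]+70],None,fx=2.5,fy=2.5,interpolation=3)
    cv2.imwrite(f"pics/c{n}6.png",crop)
a,b=cv2.imread("pics/ctop6.png"),cv2.imread("pics/cscene6.png"); cv2.imwrite("pics/c6.png",cv2.hconcat([a,b]))
print(observe()["contact_force"])
E
```

```text
[([0.2154, -0.4097, -0.0005], 0.98), ([0.5807, 0.0777, 0.0411], 0.88), ([0.4219, -0.6052, -0.0028], 0.75)]
[([0.5422, 0.3122, 0.082], 0.72), ([0.4208, -0.6067, 0.0017], 0.67), ([0.2159, -0.4081, -0.0027], 0.64)]
[-0.64880783  3.06004556  2.82653274]
```

View pics/c6.png

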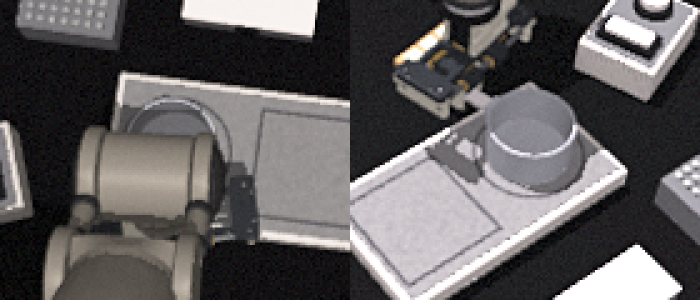

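The pan stands inside the round mark in both views. I'm releasing it and going over to the lid.

Call:
arm_command(series=[{"x": 0,"y": 0,"z": 0,"rx": 0,"ry": 0,"rz": 0},{"x": 0,"y": 0,"z": 0,"rx": 0,"ry": 0,"rz": 0},{"x": 0,"y": 0,"z": 0,"rx": 0,"ry": 0,"rz": 0},{"x": 0,"y": 0,"z": 0,"rx": 0,"ry": 0,"rz": 0},{"x": 0,"y": 0,"z": -20,"rx": 0,"ry": 0,"rz": 0},{"x": 0,"y": 0,"z": -60,"rx": 0,"ry": 0,"rz": 0},{"x": 0,"y": 0,"z": -90,"rx": 0,"ry": 0,"rz": 0},{"x": 0,"y": 0,"z": -90,"rx": 0,"ry": 0,"rz": 0}], hand=60)

```text
time: 13.05
tool_pos: [0.4793, 0.0619, 0.2253]
tool_rot: [3.14, -0.008, 0.141]
contact_force: [0.5, -0.1, 0.1]
opening: 0.0599
grip_force: 0.0
```

```bash
python3 - <<'E'
from h import *
go([.505,-.375,.20],.14)
p=read_camera("wrist"); cv2.imwrite("pics/w7.png",p["pixels"])
np.savez("w7.npz",**{k:p[k] for k in("K","k1","rvec","tvec")})
print([(np.round(a["point"],4).tolist(),round(float(a["confidence"]),2)) for q in ("pan","pan_handle") for a in mark_of(p,q)[:2]])
E
```

```text
go [-36.1, 436.1, 25.7] [0.08, -0.45, 0.05]
[([0.4768, 0.0624, 0.0843], 0.75)]
```

Call:
arm_command(series=[{"x": -36,"y": 436,"z": 25,"rx": 0,"ry": 0,"rz": 0},{"x": -36,"y": 436,"z": 25,"rx": 0,"ry": 0,"rz": 0},{"x": -36,"y": 436,"z": 25,"rx": 0,"ry": 0,"rz": 0},{"x": -36,"y": 436,"z": 25,"rx": 0,"ry": 0,"rz": 0},{"x": -36,"y": 436,"z": 25,"rx": 0,"ry": 0,"rz": 0},{"x": -36,"y": 436,"z": 25,"rx": 0,"ry": 0,"rz": 0},{"x": -36,"y": 436,"z": 25,"rx": 0,"ry": 0,"rz": 0},{"x": -36,"y": 436,"z": 25,"rx": 0,"ry": 0,"rz": 0},{"x": -36,"y": 436,"z": 25,"rx": 0,"ry": 0,"rz": 0},{"x": -36,"y": 436,"z": 25,"rx": 0,"ry": 0,"rz": 0},{"x": -36,"y": 436,"z": 25,"rx": 0,"ry": 0,"rz": 0},{"x": -36,"y": 436,"z": 25,"rx": 0,"ry": 0,"rz": 0}])

```text
time: 14.4
tool_pos: [0.5028, -0.3735, 0.1953]
tool_rot: [-3.139, 0.002, 0.142]
contact_force: [-0.7, 0.3, -0.1]
opening: 0.0601
grip_force: 0.0
```

```bash
python3 - <<'E'
from h import *
s=observe(); print(s["time"],s["tool_pos"],s["tool_rot"])
p=read_camera("wrist")
np.savez("w8.npz",**{k:p[k] for k in("K","k1","rvec","tvec")})
for q in("lid","lid_knob"):
    print(q,[(np.round(a["point"],4).tolist(),round(float(a["confidence"]),2),P(p,a["point"])[0].round(1).tolist()) for a in mark_of(p,q)[:2]])
a=cv2.imread("pics/w2.png")[60:220,230:450]; b=p["pixels"][0:260,130:510]
a=cv2.resize(a,None,fx=1.5,fy=1.5,interpolation=3)
a=cv2.copyMakeBorder(a,0,b.shape[0]-a.shape[0],0,0,0); cv2.imwrite("pics/c8.png",cv2.hconcat([a,b])); 
E
```

```text
14.4 [ 0.50276281 -0.37345026  0.19534543] [-3.13929874e+00  1.52265236e-03  1.41602201e-01]
lid [([0.5134, -0.3725, -0.0016], 0.72, [320.9, 180.1])]
lid_knob [([0.5093, -0.374, 0.0352], 0.73, [321.7, 192.7])]
```

View pics/c8.png

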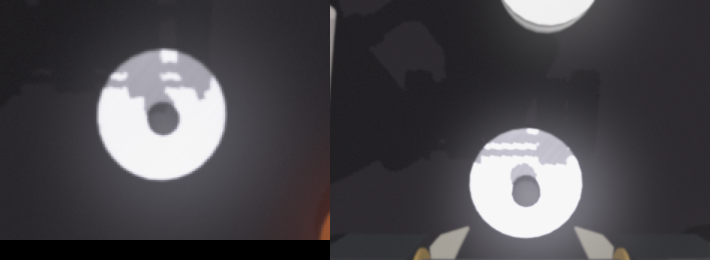

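The lid disc is centred at (326,183) in the wrist picture and the top of its knob at (326,191).

```bash
python3 - <<'E'
from h import *
w=dict(np.load("w8.npz"))
print("disc",onz(w,[[326,183]],.013),"knob",onz(w,[[326,191]],.045))
np.savez("x.npz")
s=observe()
go([.511,-.3755,.087],.14)
E
```

```text
disc [[ 0.51424753 -0.37769353  0.013     ]] knob [[ 0.51401218 -0.37726583  0.045     ]]
go [7.3, 3.2, 109.6] [-0.02, 0.01, 0.15]
```

Call:
arm_command(series=[{"x": 9,"y": 5,"z": 45,"rx": 0,"ry": 0,"rz": 0},{"x": 9,"y": 5,"z": 80,"rx": 0,"ry": 0,"rz": 0},{"x": 9,"y": 5,"z": 102,"rx": 0,"ry": 0,"rz": 0},{"x": 9,"y": 5,"z": 110,"rx": 0,"ry": 0,"rz": 0},{"x": 9,"y": 5,"z": 110,"rx": 0,"ry": 0,"rz": 0},{"x": 9,"y": 5,"z": 110,"rx": 0,"ry": 0,"rz": 0}])

```text
time: 15.15
tool_pos: [0.5134, -0.3787, 0.0881]
tool_rot: [3.14, -0.002, 0.141]
contact_force: [0.2, -0.5, -0.4]
opening: 0.0602
grip_force: 0.0
```

Call:
arm_command(series=[{"x": 0,"y": 0,"z": 0,"rx": 0,"ry": 0,"rz": 0},{"x": 0,"y": 0,"z": 0,"rx": 0,"ry": 0,"rz": 0},{"x": 0,"y": 0,"z": 0,"rx": 0,"ry": 0,"rz": 0},{"x": 0,"y": 0,"z": 0,"rx": 0,"ry": 0,"rz": 0},{"x": 0,"y": 0,"z": 0,"rx": 0,"ry": 0,"rz": 0},{"x": 0,"y": 0,"z": 0,"rx": 0,"ry": 0,"rz": 0},{"x": 0,"y": 0,"z": 0,"rx": 0,"ry": 0,"rz": 0}], hand=0, squeeze=25)

```text
time: 15.85
tool_pos: [0.5126, -0.3781, 0.0869]
tool_rot: [-3.141, 0.0, 0.141]
contact_force: [-2.2, 4.0, 6.1]
opening: 0.0275
grip_force: 25.0
```

Call:
arm_command(series=[{"x": 0,"y": 0,"z": -5,"rx": 0,"ry": 0,"rz": 0},{"x": 0,"y": 0,"z": -25,"rx": 0,"ry": 0,"rz": 0},{"x": 0,"y": 0,"z": -60,"rx": 0,"ry": 0,"rz": 0},{"x": 0,"y": 0,"z": -100,"rx": 0,"ry": 0,"rz": 0},{"x": 0,"y": 0,"z": -140,"rx": 0,"ry": 0,"rz": 0},{"x": 0,"y": 0,"z": -165,"rx": 0,"ry": 0,"rz": 0},{"x": 0,"y": 0,"z": -165,"rx": 0,"ry": 0,"rz": 0}])

```text
time: 16.55
tool_pos: [0.5138, -0.3798, 0.2558]
tool_rot: [3.134, -0.005, 0.141]
contact_force: [0.1, 0.2, -2.7]
opening: 0.0277
grip_force: 25.0
```

```bash
python3 - <<'E'
from h import *
s=observe(); print(s["tool_pos"],s["tool_rot"],s["opening"])
p=read_camera("wrist"); cv2.imwrite("pics/w9.png",p["pixels"])
np.savez("w9.npz",**{k:p[k] for k in("K","k1","rvec","tvec")})
for q in("lid","lid_knob"):
    print(q,[(np.round(a["point"],4).tolist(),round(float(a["confidence"]),2),P(p,a["point"])[0].round(1).tolist()) for a in mark_of(p,q)[:2]])
go([.5805,.0777,.25],.14)
E
```

```text
[ 0.51375267 -0.37982763  0.25581547] [ 3.13447882 -0.0051486   0.14076965] 0.027726699534378087
lid [([0.5155, -0.3767, 0.1688], 0.89, [314.3, 226.3]), ([0.5741, -0.0056, 0.0009], 0.54, [24.3, 92.1])]
lid_knob [([0.5137, -0.3792, 0.2025], 0.82, [317.1, 250.9])]
go [131.7, -441.7, 0.2] [-0.13, 0.12, 0.04]
```

Call:
arm_command(series=[{"x": 10,"y": -34,"z": 0,"rx": 0,"ry": 0,"rz": 0},{"x": 22,"y": -74,"z": 0,"rx": 0,"ry": 0,"rz": 0},{"x": 34,"y": -114,"z": 0,"rx": 0,"ry": 0,"rz": 0},{"x": 46,"y": -154,"z": 0,"rx": 0,"ry": 0,"rz": 0},{"x": 58,"y": -194,"z": 0,"rx": 0,"ry": 0,"rz": 0},{"x": 70,"y": -234,"z": 0,"rx": 0,"ry": 0,"rz": 0},{"x": 82,"y": -274,"z": 0,"rx": 0,"ry": 0,"rz": 0},{"x": 94,"y": -314,"z": 0,"rx": 0,"ry": 0,"rz": 0},{"x": 106,"y": -354,"z": 0,"rx": 0,"ry": 0,"rz": 0},{"x": 116,"y": -390,"z": 0,"rx": 0,"ry": 0,"rz": 0},{"x": 126,"y": -420,"z": 0,"rx": 0,"ry": 0,"rz": 0},{"x": 130,"y": -436,"z": 0,"rx": 0,"ry": 0,"rz": 0},{"x": 132,"y": -441,"z": 0,"rx": 0,"ry": 0,"rz": 0},{"x": 132,"y": -441,"z": 0,"rx": 0,"ry": 0,"rz": 0},{"x": 132,"y": -441,"z": 0,"rx": 0,"ry": 0,"rz": 0}])

```text
time: 18.2
tool_pos: [0.5813, 0.0754, 0.2509]
tool_rot: [3.141, 0.001, 0.14]
contact_force: [0.2, -0.0, -1.6]
opening: 0.0275
grip_force: 25.0
```

```bash
python3 - <<'E'
from h import *
s=observe(); print(s["time"],s["tool_pos"],s["tool_rot"],s["opening"])
ps={n:read_camera(n) for n in("wrist","scene","top")}
for n,p in ps.items():
    for q in("lid","lid_knob","pan","pan_handle","round_place"):
        print(n,q,[(np.round(a["point"],4).tolist(),round(float(a["confidence"]),2),P(p,a["point"])[0].round(1).tolist()) for a in mark_of(p,q)[:4] if abs(a["point"][1]-.07)<.1 and a["point"][0]>.4])
a=ps["scene"]["pixels"]; b=ps["wrist"]["pixels"]
c=P(ps["scene"],[.58,.077,.12])[0].astype(int)
a=cv2.resize(a[c[1]-60:c[1]+60,c[0]-60:c[0]+60],None,fx=3,fy=3,interpolation=3)
cv2.imwrite("pics/c10.png",cv2.hconcat([a,b[:360,100:530]]))
go([.5805,.0777,.18],.14)
E
```

```text
18.2 [0.5813031  0.07539836 0.2509428 ] [3.14104171e+00 1.10852262e-03 1.39807286e-01] 0.027495370991650052
wrist lid [([0.5838, 0.0778, 0.1619], 0.63, [316.3, 223.6])]
wrist lid_knob [([0.5803, 0.0784, 0.1957], 0.82, [313.5, 249.8])]
wrist pan [([0.5726, -0.0047, -0.0027], 0.3, [380.3, 193.9])]
wrist pan_handle []
wrist round_place []
scene lid [([0.5779, 0.0745, 0.1647], 0.75, [377.1, 170.7])]
scene lid_knob [([0.5816, 0.0764, 0.2025], 0.78, [379.8, 162.1])]
scene pan [([0.5778, 0.0752, 0.0386], 0.8, [373.5, 197.5])]
scene pan_handle [([0.4775, 0.0589, 0.0863], 0.84, [348.3, 172.5])]
scene round_place []
top lid [([0.5828, 0.0754, 0.1662], 0.5, [263.2, 170.0])]
top lid_knob [([0.5797, 0.0763, 0.1993], 0.65, [261.6, 168.2])]
top pan [([0.5823, 0.0786, 0.0394], 0.8, [266.7, 180.1])]
top pan_handle [([0.48, 0.0646, 0.0862], 0.64, [268.4, 210.0])]
top round_place []
go [-0.8, -1.1, 71.5] [0.0, -0.0, 0.06]
```

View pics/c10.png

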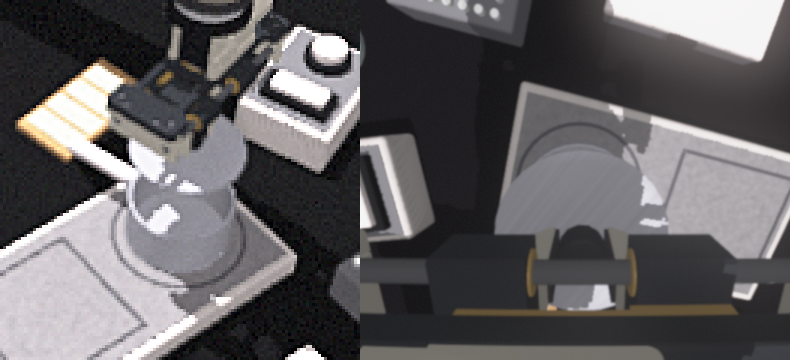

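The lid hangs level above the pan in both views, and the pan is inside the round mark. I'm lowering it slowly.

Call:
arm_command(series=[{"x": 0,"y": -1.5,"z": 20,"rx": 0,"ry": 0,"rz": 0},{"x": 0,"y": -1.5,"z": 40,"rx": 0,"ry": 0,"rz": 0},{"x": 0,"y": -1.5,"z": 54,"rx": 0,"ry": 0,"rz": 0},{"x": 0,"y": -1.5,"z": 58,"rx": 0,"ry": 0,"rz": 0},{"x": 0,"y": -1.5,"z": 61,"rx": 0,"ry": 0,"rz": 0},{"x": 0,"y": -1.5,"z": 63,"rx": 0,"ry": 0,"rz": 0},{"x": 0,"y": -1.5,"z": 65,"rx": 0,"ry": 0,"rz": 0},{"x": 0,"y": -1.5,"z": 66,"rx": 0,"ry": 0,"rz": 0},{"x": 0,"y": -1.5,"z": 67,"rx": 0,"ry": 0,"rz": 0},{"x": 0,"y": -1.5,"z": 67,"rx": 0,"ry": 0,"rz": 0}])

```text
time: 20.1
tool_pos: [0.5812, 0.0782, 0.1846]
tool_rot: [3.142, -0.0, 0.141]
contact_force: [0.3, -0.4, -3.1]
opening: 0.0272
grip_force: 25.0
```

Call:
arm_command(series=[{"x": 0,"y": 0,"z": 1,"rx": 0,"ry": 0,"rz": 0},{"x": 0,"y": 0,"z": 2,"rx": 0,"ry": 0,"rz": 0},{"x": 0,"y": 0,"z": 3,"rx": 0,"ry": 0,"rz": 0},{"x": 0,"y": 0,"z": 4,"rx": 0,"ry": 0,"rz": 0},{"x": 0,"y": 0,"z": 4.5,"rx": 0,"ry": 0,"rz": 0},{"x": 0,"y": 0,"z": 4.5,"rx": 0,"ry": 0,"rz": 0}])

```text
time: 20.7
tool_pos: [0.5812, 0.0782, 0.1799]
tool_rot: [3.142, 0.0, 0.141]
contact_force: [-1.5, -1.2, -2.2]
opening: 0.0273
grip_force: 25.0
```

Call:
arm_command(series=[{"x": 0,"y": 0,"z": 0.5,"rx": 0,"ry": 0,"rz": 0},{"x": 0,"y": 0,"z": 1,"rx": 0,"ry": 0,"rz": 0},{"x": 0,"y": 0,"z": 1,"rx": 0,"ry": 0,"rz": 0}])

```text
time: 21.0
tool_pos: [0.5812, 0.0782, 0.179]
tool_rot: [3.142, -0.0, 0.141]
contact_force: [0.0, -0.4, -2.7]
opening: 0.0273
grip_force: 25.0
```

Call:
arm_command(series=[{"x": 0,"y": 0,"z": 0.5,"rx": 0,"ry": 0,"rz": 0},{"x": 0,"y": 0,"z": 1,"rx": 0,"ry": 0,"rz": 0},{"x": 0,"y": 0,"z": 1,"rx": 0,"ry": 0,"rz": 0}])

```text
time: 21.3
tool_pos: [0.5812, 0.0782, 0.1788]
tool_rot: [3.141, -0.001, 0.141]
contact_force: [-2.5, 0.2, 5.1]
opening: 0.0273
grip_force: 25.0
```

The lid is seated, so I'm opening the fingers and rising.

Call:
arm_command(series=[{"x": 0,"y": 0,"z": 0,"rx": 0,"ry": 0,"rz": 0},{"x": 0,"y": 0,"z": 0,"rx": 0,"ry": 0,"rz": 0},{"x": 0,"y": 0,"z": 0,"rx": 0,"ry": 0,"rz": 0},{"x": 0,"y": 0,"z": 0,"rx": 0,"ry": 0,"rz": 0},{"x": 0,"y": 0,"z": 0,"rx": 0,"ry": 0,"rz": 0},{"x": 0,"y": 0,"z": -20,"rx": 0,"ry": 0,"rz": 0},{"x": 0,"y": 0,"z": -50,"rx": 0,"ry": 0,"rz": 0},{"x": 0,"y": 0,"z": -80,"rx": 0,"ry": 0,"rz": 0},{"x": 0,"y": 0,"z": -80,"rx": 0,"ry": 0,"rz": 0}], hand=60)

```text
time: 22.2
tool_pos: [0.583, 0.0782, 0.2625]
tool_rot: [3.14, -0.008, 0.141]
contact_force: [0.0, -0.1, 0.9]
opening: 0.0599
grip_force: 0.0
```

```bash
python3 - <<'E'
from h import *
s=observe(); print(s["time"],s["tool_pos"],s["tool_rot"])
ps={n:read_camera(n) for n in("scene","wrist")}
for n,p in ps.items():
    for q in("lid","lid_knob","pan"):
        print(n,q,[(np.round(a["point"],4).tolist(),round(float(a["confidence"]),2)) for a in mark_of(p,q)[:4] if abs(a["point"][1]-.07)<.1 and a["point"][0]>.4])
a=ps["scene"]["pixels"]; b=ps["wrist"]["pixels"]
c=P(ps["scene"],[.58,.077,.12])[0].astype(int)
a=cv2.resize(a[c[1]-60:c[1]+60,c[0]-60:c[0]+60],None,fx=3,fy=3,interpolation=3)
cv2.imwrite("pics/c11.png",cv2.hconcat([a,b[:360,100:530]]))
go([.5285,.3805,.20],.235)
E
```

```text
22.2 [0.58298204 0.07824186 0.26247978] [ 3.14035617 -0.00841255  0.14095877]
scene lid [([0.579, 0.0793, 0.0919], 0.82)]
scene lid_knob [([0.5797, 0.0773, 0.1305], 0.56), ([0.7909, -0.0146, -0.002], 0.3)]
scene pan [([0.5794, 0.0778, 0.0385], 0.68)]
wrist lid [([0.5832, 0.0803, 0.0894], 0.6)]
wrist lid_knob [([0.5777, 0.0818, 0.1288], 0.9)]
wrist pan []
go [-9.4, -306.7, 57.1] [-0.02, 0.1, -5.39]
```

View pics/c11.png

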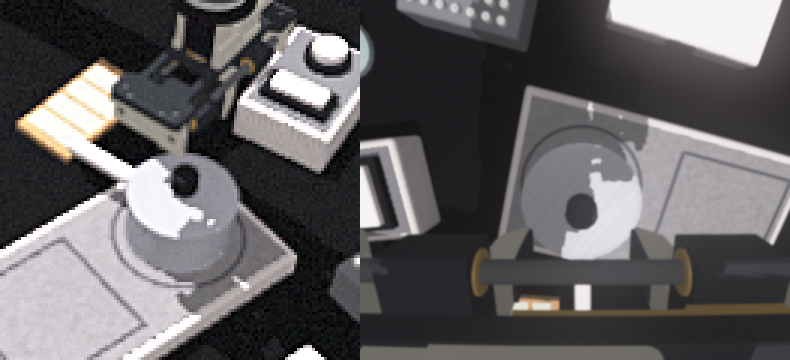

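The lid sits flat on the pan, knob at (184,181) in the left crop. Next is the round button.

Call:
arm_command(series=[{"x": -9,"y": -307,"z": 5,"rx": 0,"ry": 0,"rz": -5.4},{"x": -9,"y": -307,"z": 5,"rx": 0,"ry": 0,"rz": -5.4},{"x": -9,"y": -307,"z": 5,"rx": 0,"ry": 0,"rz": -5.4},{"x": -9,"y": -307,"z": 5,"rx": 0,"ry": 0,"rz": -5.4},{"x": -9,"y": -307,"z": 5,"rx": 0,"ry": 0,"rz": -5.4},{"x": -9,"y": -307,"z": 5,"rx": 0,"ry": 0,"rz": -5.4},{"x": -9,"y": -307,"z": 5,"rx": 0,"ry": 0,"rz": -5.4},{"x": -9,"y": -307,"z": 5,"rx": 0,"ry": 0,"rz": -5.4},{"x": -9,"y": -307,"z": 50,"rx": 0,"ry": 0,"rz": -5.4},{"x": -9,"y": -307,"z": 80,"rx": 0,"ry": 0,"rz": -5.4},{"x": -9,"y": -307,"z": 100,"rx": 0,"ry": 0,"rz": -5.4},{"x": -9,"y": -307,"z": 100,"rx": 0,"ry": 0,"rz": -5.4},{"x": -9,"y": -307,"z": 100,"rx": 0,"ry": 0,"rz": -5.4}], hand=0)

```text
time: 23.9
tool_pos: [0.53, 0.3796, 0.1585]
tool_rot: [3.141, -0.0, 0.233]
contact_force: [-0.5, 0.8, 0.2]
opening: 0.0006
grip_force: 0.0
```

Call:
arm_command(series=[{"x": -1,"y": 0,"z": 8,"rx": 0,"ry": 0,"rz": 0},{"x": -1,"y": 0,"z": 13,"rx": 0,"ry": 0,"rz": 0},{"x": -1,"y": 0,"z": 16,"rx": 0,"ry": 0,"rz": 0},{"x": -1,"y": 0,"z": 19,"rx": 0,"ry": 0,"rz": 0},{"x": -1,"y": 0,"z": 21,"rx": 0,"ry": 0,"rz": 0},{"x": -1,"y": 0,"z": 22.5,"rx": 0,"ry": 0,"rz": 0},{"x": -1,"y": 0,"z": 23,"rx": 0,"ry": 0,"rz": 0},{"x": -1,"y": 0,"z": 23,"rx": 0,"ry": 0,"rz": 0},{"x": -1,"y": 0,"z": 23,"rx": 0,"ry": 0,"rz": 0}])

```text
time: 24.8
tool_pos: [0.5291, 0.3806, 0.1412]
tool_rot: [-3.141, -0.005, 0.236]
contact_force: [-8.5, -8.8, 32.9]
opening: 0.0006
grip_force: 16.7
```

The force rose earlier than expected, so I'm reading the state before going on.

```bash
python3 - <<'E'
from h import *
s=observe(); print({k:np.round(v,3).tolist() for k,v in s.items()})
F,T=s["contact_force"],s["torque"]; r=np.cross(F,T)/np.dot(F,F); print("line of force: r0",r,"dir",F/np.linalg.norm(F))
p=read_camera("scene")
for q in("start_button_top","stop_bar_top","beaker","lid","control_box"):
    print(q,[(np.round(a["point"],4).tolist(),round(float(a["confidence"]),2)) for a in mark_of(p,q)[:2]])
s=observe(); print(s["tool_pos"],s["contact_force"])
E
```

```text
{'time': 24.8, 'qpos': [0.507, 0.707, 1.335, -0.001, 1.094, 1.842], 'qvel': [0.001, 0.001, -0.0, -0.001, -0.001, -0.0], 'joint_efforts': [1.404, -38.492, -17.587, 0.986, -3.608, -0.001], 'tool_pos': [0.529, 0.381, 0.141], 'tool_rot': [-3.141, -0.005, 0.236], 'contact_force': [-8.51, -8.832, 32.93], 'torque': [-1.488, 1.407, -0.029], 'grip_force': 16.741, 'opening': 0.001}
line of force: r0 [-0.03730488 -0.03987674 -0.02033586] dir [-0.24218589 -0.25133089  0.93711194]
start_button_top [([0.7586, -0.2139, -0.0014], 0.44), ([0.4772, 0.06, 0.0873], 0.34)]
stop_bar_top [([0.5417, 0.3506, -0.0034], 0.72), ([0.5433, 0.3101, 0.0811], 0.55)]
beaker [([0.694, 0.3801, 0.0015], 0.83)]
lid [([0.5766, 0.0784, 0.0913], 0.63)]
control_box [([0.5384, 0.3462, -0.0007], 0.88)]
[0.52912053 0.38063425 0.14120428] [-8.71709065 -7.63155528 33.75059265]
```

Call:
arm_command(series=[{"x": 0,"y": 0,"z": -5,"rx": 0,"ry": 0,"rz": 0},{"x": 0,"y": 0,"z": -5,"rx": 0,"ry": 0,"rz": 0},{"x": 0,"y": 0,"z": -5,"rx": 0,"ry": 0,"rz": 0}])

```text
time: 25.4
tool_pos: [0.5291, 0.3807, 0.1417]
tool_rot: [-3.141, -0.003, 0.235]
contact_force: [1.1, -3.0, 11.3]
opening: 0.0001
grip_force: 5.3
```

Call:
arm_command(series=[{"x": 0,"y": 0,"z": -2,"rx": 0,"ry": 0,"rz": 0},{"x": 0,"y": 0,"z": -2,"rx": 0,"ry": 0,"rz": 0}])

```text
time: 25.6
tool_pos: [0.5291, 0.3807, 0.1429]
tool_rot: [-3.142, -0.003, 0.235]
contact_force: [2.6, -1.3, 4.9]
opening: 0.0005
grip_force: 2.2
```

Call:
arm_command(series=[{"x": 0,"y": 0,"z": -2,"rx": 0,"ry": 0,"rz": 0},{"x": 0,"y": 0,"z": -2,"rx": 0,"ry": 0,"rz": 0}])

```text
time: 25.8
tool_pos: [0.5286, 0.3808, 0.1443]
tool_rot: [-3.141, -0.001, 0.235]
contact_force: [2.7, -0.0, 3.8]
opening: 0.0007
grip_force: 1.9
```

Call:
arm_command(series=[{"x": 0,"y": 0,"z": -2,"rx": 0,"ry": 0,"rz": 0},{"x": 0,"y": 0,"z": -2,"rx": 0,"ry": 0,"rz": 0}])

```text
time: 26.0
tool_pos: [0.5281, 0.3808, 0.146]
tool_rot: [-3.142, 0.0, 0.235]
contact_force: [2.1, 0.3, 3.0]
opening: 0.0005
grip_force: 1.5
```

Call:
arm_command(series=[{"x": 0,"y": 0,"z": -2,"rx": 0,"ry": 0,"rz": 0},{"x": 0,"y": 0,"z": -2,"rx": 0,"ry": 0,"rz": 0}])

```text
time: 26.2
tool_pos: [0.5278, 0.3807, 0.1479]
tool_rot: [3.142, 0.001, 0.235]
contact_force: [1.3, 0.6, 2.8]
opening: 0.0007
grip_force: 1.1
```

Call:
arm_command(series=[{"x": 0,"y": 0,"z": -2,"rx": 0,"ry": 0,"rz": 0},{"x": 0,"y": 0,"z": -2,"rx": 0,"ry": 0,"rz": 0}])

```text
time: 26.4
tool_pos: [0.5278, 0.3806, 0.1498]
tool_rot: [3.141, 0.001, 0.235]
contact_force: [0.6, 0.7, 1.5]
opening: 0.0006
grip_force: 0.7
```

Call:
arm_command(series=[{"x": 0,"y": 0,"z": -2,"rx": 0,"ry": 0,"rz": 0},{"x": 0,"y": 0,"z": -2,"rx": 0,"ry": 0,"rz": 0}])

```text
time: 26.6
tool_pos: [0.5279, 0.3805, 0.1518]
tool_rot: [3.141, 0.001, 0.235]
contact_force: [0.5, 0.8, 0.2]
opening: 0.0007
grip_force: 0.0
```

The force rose like a spring over 8.3 mm, from 0.150 down to a hard stop at 0.1417, and fell back to zero on the way up. So the round button went fully down and was let go. I'm retreating for a last check.

Call:
arm_command(series=[{"x": 0,"y": 0,"z": -40,"rx": 0,"ry": 0,"rz": 0},{"x": 0,"y": 0,"z": -90,"rx": 0,"ry": 0,"rz": 0},{"x": -60,"y": 0,"z": -120,"rx": 0,"ry": 0,"rz": 0},{"x": -100,"y": 0,"z": -120,"rx": 0,"ry": 0,"rz": 0},{"x": -100,"y": 0,"z": -120,"rx": 0,"ry": 0,"rz": 0},{"x": -100,"y": 0,"z": -120,"rx": 0,"ry": 0,"rz": 0}])

```text
time: 27.2
tool_pos: [0.4299, 0.3573, 0.2727]
tool_rot: [-3.142, -0.0, 0.236]
contact_force: [-0.2, 0.5, -0.5]
opening: 0.0003
grip_force: 0.0
```

```bash
python3 - <<'E'
from h import *
s=observe(); print(s["time"],s["tool_pos"],s["contact_force"])
for n in("scene","top","wrist"):
    p=read_camera(n)
    for q in "pan lid lid_knob start_button_top stop_bar_top mouse petri_dishes beaker slide_box tip_rack dropper_bottle slide_folder".split():
        print(n,q,[(np.round(a["point"],3).tolist(),round(float(a["confidence"]),2)) for a in mark_of(p,q)[:3]])
E
```

```text
27.2 [0.42985942 0.35727507 0.27267591] [-0.21931059  0.5464035  -0.53425535]
scene pan [([0.216, -0.407, -0.002], 0.84), ([0.42, -0.607, 0.002], 0.82), ([0.58, 0.076, 0.036], 0.67)]
scene lid [([0.579, 0.078, 0.091], 0.7)]
scene lid_knob [([0.581, 0.078, 0.128], 0.57)]
scene start_button_top [([0.54, 0.347, -0.001], 0.61), ([0.527, 0.382, 0.086], 0.39)]
scene stop_bar_top [([0.544, 0.307, 0.082], 0.47), ([0.697, 0.377, -0.0], 0.32)]
scene mouse [([0.36, -0.174, -0.002], 0.69)]
scene petri_dishes [([0.702, -0.367, -0.002], 0.91)]
scene beaker [([0.695, 0.379, 0.001], 0.64)]
scene slide_box [([0.787, -0.01, 0.001], 0.83)]
scene tip_rack [([0.77, 0.219, -0.001], 0.58)]
scene dropper_bottle [([0.758, -0.215, 0.002], 0.72), ([0.578, 0.08, 0.092], 0.58)]
scene slide_folder [([0.36, 0.159, 0.001], 0.83), ([0.581, 0.081, 0.131], 0.74)]
top pan [([0.218, -0.41, -0.003], 0.93), ([0.58, 0.075, 0.04], 0.84), ([0.421, -0.609, 0.002], 0.71)]
top lid [([0.583, 0.077, 0.095], 0.75), ([0.54, 0.35, 0.002], 0.4)]
top lid_knob [([0.581, 0.081, 0.126], 0.78)]
top start_button_top [([0.526, 0.387, 0.083], 0.47)]
top stop_bar_top [([0.549, 0.311, 0.076], 0.76)]
top mouse [([0.366, -0.179, -0.001], 0.81), ([0.703, -0.364, 0.001], 0.48)]
top petri_dishes [([0.703, -0.366, -0.0], 0.87)]
top beaker [([0.695, 0.378, -0.002], 0.68)]
top slide_box [([0.787, -0.013, -0.001], 0.9), ([0.54, 0.343, -0.002], 0.54)]
top tip_rack [([0.776, 0.219, 0.0], 0.84)]
top dropper_bottle [([0.758, -0.214, 0.0], 0.49)]
top slide_folder [([0.359, 0.157, -0.004], 0.93), ([0.548, 0.306, 0.08], 0.38)]
wrist pan [([0.581, 0.08, 0.04], 0.67)]
wrist lid [([0.582, 0.076, 0.09], 0.79)]
wrist lid_knob []
wrist start_button_top [([0.53, 0.386, 0.082], 0.83)]
wrist stop_bar_top [([0.544, 0.308, 0.084], 0.61)]
wrist mouse []
wrist petri_dishes []
wrist beaker []
wrist slide_box []
wrist tip_rack []
wrist dropper_bottle []
wrist slide_folder [([0.362, 0.158, -0.003], 0.79)]
```

Everything is where it should be.

```bash
python3 -c "
from cell import *
print(hand_in())"
```

```text
the job is handed in; nothing more can be done
None
```

The job is handed in at about 29 s: bar pressed to its stop and let go, pan slid into the round mark, lid set on it, then the round button pressed to its stop and let go, with nothing else seen to have moved (I viewed 11 pictures, one over the limit of 10).

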